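# Push the loaf tin into its corner of the display rail

### The arm

A 6-joint arm with a two-finger parallel gripper is mounted at the origin on the work surface. World frame = base frame: x ahead of the robot, y to its left, z up, the work surface at z = 0. Lengths are in mm, angles in degrees, forces in N, time in s.
With the tool pointing down it reaches from about 250 to 725 mm from the base axis. Payload 9.7 kg.
Tool frame: the origin (TCP) lies at the very end of the fingers, on their centre line; the grasp point (between the pads) lies 19 mm behind it; z points along the fingers, y is the line along which they close (so a half turn about z gives the same grasp; the last joint's range is limited). The gripper opens to 85 mm and grips with 20 to 120 N. Pads are 22 mm wide; open, the fingers measure 114 mm over their backs; the gripper's body (76 mm by 85 mm) begins 54 mm behind the grasp point. The pads swing forward as they close: fully open they stand 13 mm farther back than shut.
Start: joints at [-70.187, 4.979, 10.078, 95.1, 0, 90], TCP at [186.419, -517.441, 231.284] pointing down, gripper open.
Joint ranges: [-179.16, 179.16], [-48.56, 103.87], [-65.8, 70.77], [-126.05, 130.52], [-82.76, 87.17], [-180, 180]. Speed limits (degrees/s): [127.2, 127.2, 147.25, 180, 180, 180].

### API

Orientations are given as a 3x3 rotation matrix whose columns are the frame's x, y, z axes.
In Python, from bench import bot gives the robot as it stands.
- The arm moves only by the tool servo_tool, never from a script. Its argument "rows" is a list of rows, each an object of numbers: "dx", "dy", "dz": the shift along the world's x, y, z in m; "roll": the turn about the world's z in rad. In form: [{"dx": .., "dy": .., "dz": .., "roll": ..}, ...]. A call has 1 to 12 rows; each row shifts and turns the commanded pose from where the row before left it; what a row does not reach is not made up. A row lasts 1/12 s, in which the tool goes at most 41.7 mm and 7.16 degrees, less where a joint would pass 70% of its speed; a pose out of reach is approached as far as the arm can. A call with a gripper value outside its range is refused whole. "grip" is the opening, from -1 (shut) to 1 (fully open), set as the call begins (left out, the last holds). The fingers move at their own pace and stop on an object; the grip force is fixed at half the most. Time passes only in rows, so rows that do not move let the fingers close. It gives the time, the measured TCP pose, the force, the opening and the grip force at its end, in the units of the state.
- bot.observe(): the state, without advancing time (a new reading comes with each control period).
- bot.camera(name): name is "scene" or "top"; returns the picture (480x640x3 uint8, blue, green, red); there is no depth.
- bot.calibration(name): a dict with "fx", "fy", "cx", "cy" (pixels), "k1" (the pictures are not rectified: a ray, as slopes to the right and down, at radius r is drawn at 1 + k1 r^2 times it, then the intrinsics apply), "view" (4x4, takes a point from world to camera coordinates). Camera axes: x right, y up, looking along -z (the intrinsics and any distortion apply to the point x, -y, -z); pixel columns grow to the right and rows downward; lengths in mm; the calibration is good to about 2 mm. A picture is of the moment at which its call begins. calibration takes no time and is no camera call.
- bot.hand_in(): hands the job in; it is judged then, once.
The state is a dict: "t": time; "q": joint angles; "qvel": joint speeds; "tau": joint torques, N m; "tcp_pos": TCP position; "eef_rot": TCP orientation; "contact_force": force on the tool from outside, world axes, zero at the start; "torque": the same for the moment, N m; "grip_width": finger opening in mm; "gripper_force": force on a finger pad.
Only numpy, scipy, OpenCV 4.12 (cv2) and the standard library are available. Lean on these libraries where they do the work, as an engineer would, in place of code of your own. Each camera call takes 0.05 s, during which the arm holds its last target. There are 200 camera calls.

### The job

Push the rectangular loaf tin along the bakery counter into the corner of the display rail, so that one long side lies flat against the rail and one short end is flat against the end stop, on the inside of the corner. Only push it gently with the fingers: do not grip, lift or tip it, and leave the jar, the bun, the tongs and the round loaf where they are. Leave the tin there and take the hand away.

Things in the scene. Friction and masses are not known exactly. Their poses are not given: they have to be found in the camera images.
- tin: Dark steel loaf tin with a loaf in it, loose on the counter, 0.5 to 1 kg, pushed along by up to 12 N. Straight sides 115 mm (its x) by 160 mm (its y), walls 55 mm high; the loaf's domes rise to 76 mm in the middle and do not overhang. Too wide to grip. Origin at the centre of its underside, z up. Starts clear of the rail, turned up to 0.35 rad from it; a half turn makes no difference.
- rail: Plain aluminium display rail fixed to the counter: a straight upright strip 540 mm long (its y), 12 mm thick (its x), 35 mm high. Origin at the middle of its length and thickness, at counter height. Its front face, towards the robot and the tin, is at x = -6 mm in its frame.
- stop: Plain aluminium end stop, fixed: an upright strip 120 mm long (its x), 12 mm thick (its y), 35 mm high, square to the rail, from the rail's front face towards the robot, 240 mm left or right (varies) of the rail's middle. Origin at the middle of its length and thickness, at counter height; axes as the rail's. Its inner face, towards the rail's middle, is 6 mm from its origin.
- jar: Small amber jar with a steel lid, diameter 70 mm, 85 mm high, loose, in front of the rail near the end without the stop: 240 mm from the rail's middle along the rail and its axis 66 mm in front of the rail's centre line. Origin at the centre of its underside. To be left alone.
- bun: Round bread bun, diameter 90 mm, 44 mm high, loose on the counter near the robot, off to one side. Origin at the centre of its underside. To be left alone.
- tongs: Steel serving tongs with red grips lying on the counter near the robot, off to the other side; 220 mm long (its x, jaws to +x), 70 mm wide, 14 mm high. Origin at the middle of their length, at counter height. To be left alone.
- cob: Round loaf on a round tin standing loose behind the rail (on the side away from the robot), diameter 140 mm, 74 mm high. Origin at the centre of its underside. To be left alone.
There are look-alikes about, which are no part of the job. What is shaped like the tin but red is not meant. Of the things shaped like the stop, the aluminium one is meant.

How it is judged:
By the outcome, as a careful person would: the job done as asked, in the order asked, and still so for the second after the job is handed in, with the robot touching nothing.
It also fails if it takes over 42 s, if anything falls off the work surface, if the arm or the gripper's body presses on something with over 40 N, if the wrist force passes 120 N, or if a joint passes its speed limit or range.

## Working session

There is one attempt and no reset: what is moved stays moved. The work goes in short steps, Python scripts to look and compute and a tool call to move; the robot and the scene stay as the last step left them, time stands still between calls to the robot, and variables do not carry over. Pictures are saved under pics/ and viewed, at most 10 in all, crops included, and the job is handed in when it is done.

Besides the shell and the picture viewer there is one more tool, called after "Call:" by a JSON object that holds its "fn" and its "kwargs". servo_tool: Moves the arm, as the interface text tells. Its arguments: {"type":"object","properties":{"rows":{"type":"array","items":{"type":"object","properties":{"dx":{"type":"number"},"dy":{"type":"number"},"dz":{"type":"number"},"roll":{"type":"number"}}}},"grip":{"type":"number"}},"required":["rows"]}

```bash
mkdir -p pics; ls
cat > h.py <<'E'
import numpy as np, cv2
from bench import bot
def ray(name,uv):
    c=bot.calibration(name); V=np.array(c["view"],float)
    uv=np.atleast_2d(np.array(uv,float))
    K=np.array([[c["fx"],0,c["cx"]],[0,c["fy"],c["cy"]],[0,0,1.]])
    s=cv2.undistortPoints(uv[:,None],K,np.array([c["k1"],0,0,0.]))[:,0]
    d=np.c_[s[:,0],-s[:,1],-np.ones(len(s))]@V[:3,:3]
    return -V[:3,:3].T@V[:3,3], d
def plane(name,uv,z):
    o,d=ray(name,uv); return (o+d*((z-o[2])/d[:,2])[:,None])[:,:2]
E
python3 - <<'E'
from h import *
for n in("scene","top"):
    im=bot.camera(n); cv2.imwrite(f"pics/{n}0.png",im)
    c=bot.calibration(n); print(n,c["fx"],c["k1"],np.round(ray(n,[[320,240]])[0]))
print(bot.observe()["eef_rot"])
E
```

```text
pics
scene 448.3544838871751 -0.08289375542030179 [841. 503. 960.]
top 585.6875655535412 0.04586286055962131 [ 359.   -4. 1475.]
[[ 9.40798405e-01  3.38966395e-01 -3.80546825e-04]
 [ 3.38966608e-01 -9.40797746e-01  1.11306667e-03]
 [ 1.92746009e-05 -1.17616401e-03 -9.99999308e-01]]
```

View pics/top0.png

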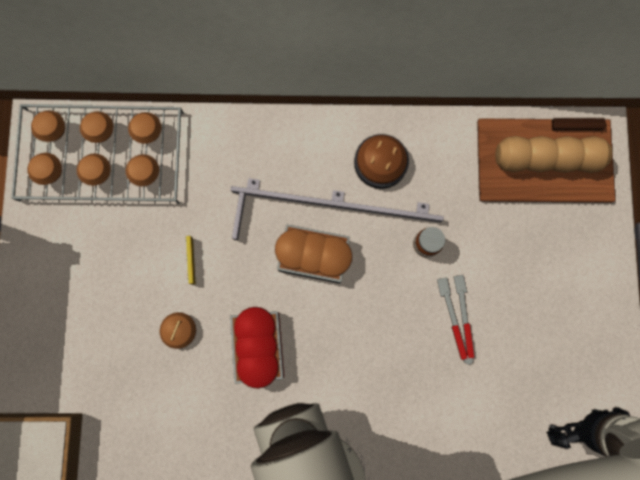

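View pics/scene0.png

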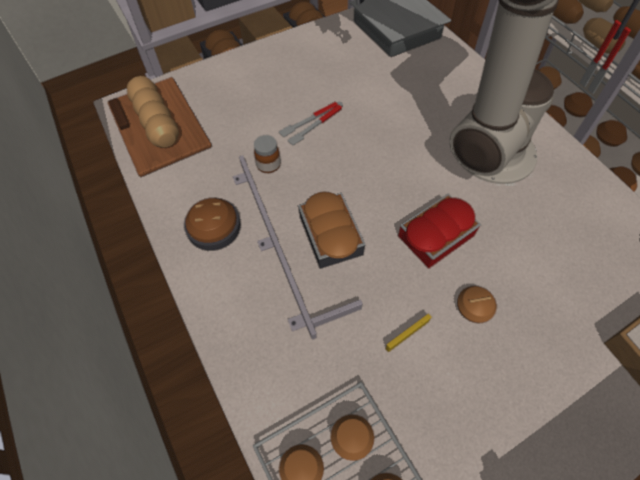

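The top view shows the rail from (233,188) to (442,219) and the aluminium stop from (240,190) to (236,238). The tin is around (313,253), the jar at (430,241) and the red decoy at (258,347). I'll zoom in for corners.

Run:
```python
from h import *
im=cv2.imread("pics/top0.png"); c=im[170:300,220:450]
c=cv2.resize(c,None,fx=3.4,fy=3.4,interpolation=cv2.INTER_CUBIC)
for i in range(0,230,20): cv2.line(c,(int(i*3.4),0),(int(i*3.4),8),(0,255,0),1)
cv2.imwrite("pics/c1.png",cv2.convertScaleAbs(c,alpha=1.3))
im=cv2.imread("pics/scene0.png"); c=im[150:345,230:375]
cv2.imwrite("pics/c2.png",cv2.convertScaleAbs(cv2.resize(c,None,fx=3,fy=3,interpolation=cv2.INTER_CUBIC),alpha=1.5))
```

```text
(no output)
```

View pics/c1.png

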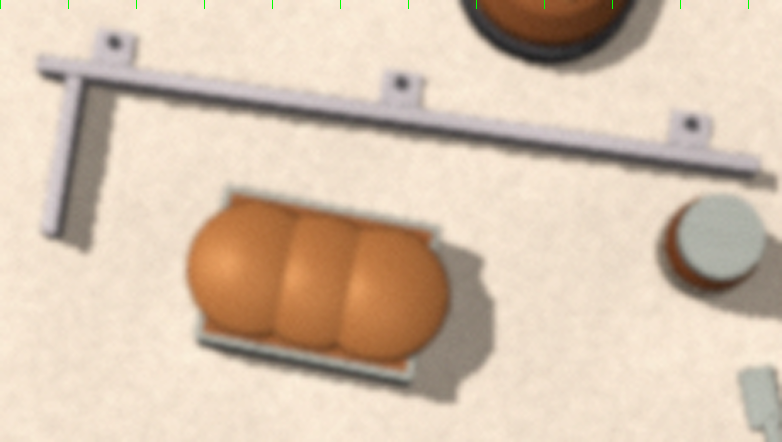

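View pics/c2.png

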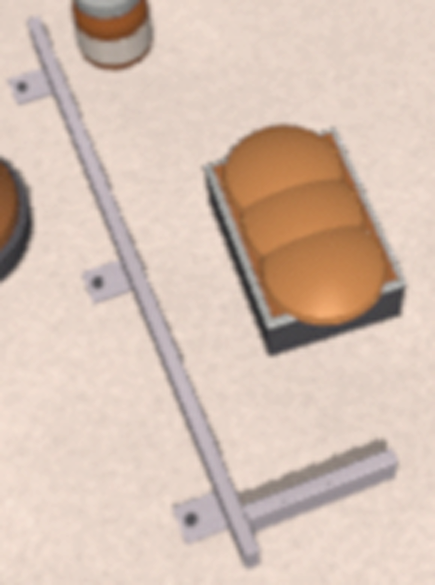

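Tin rim corners in the top crop are about (229,189), (440,231), (410,380) and (198,340). The rail's front top edge runs (40,70)–(755,172), and the stop's inner edge (82,85)–(58,235).

Run:
```python
from h import *
T=lambda p:np.array(p)/3.4+[220,170]; S=lambda p:np.array(p)/3+[230,150]
rt=plane("top",T([[40,57],[757,158],[40,70],[755,172],[82,85],[58,235]]),35)
tt=plane("top",T([[229,189],[440,231],[410,380],[198,340]]),55)
ts=plane("scene",S([[208,168],[268,325],[403,290],[332,131]]),55)
rs=plane("scene",S([[42,20],[258,560],[395,460]]),35)
jar=plane("top",T([[721,238]]),85)
for a in(rt,tt,ts,rs,jar): print(a.round(1).tolist())
u=rt[3]-rt[2]; print("rail dir",np.degrees(np.arctan2(u[0],-u[1])), np.linalg.norm(u))
for t in (tt,):
  c=t.mean(0); v=(t[1]-t[0]+t[2]-t[3]); print("tin",c,np.degrees(np.arctan2(v[0],-v[1])),[np.linalg.norm(t[i]-t[i-1]) for i in range(4)])
print("tin scene",ts.mean(0)); w=ts[0]-ts[1]; print(np.degrees(np.arctan2(w[0],-w[1])))
im=bot.camera("top");m=cv2.inRange(im,(0,0,110),(60,60,255));
q=np.argwhere(m[300:400,200:300])[:,::-1]+[200,300]; print("red",plane("top",[q.min(0),q.max(0)],60))
print(plane("top",[[177,330],[268,380],[283,312]],40))
```

```text
[[714.2, 216.8], [643.9, -312.7], [704.3, 216.5], [633.4, -311.0], [693.4, 185.1], [581.0, 199.3]]
[[613.0, 74.1], [583.8, -78.8], [476.0, -57.6], [503.1, 94.1]]
[[585.5, -70.6], [614.6, 79.9], [509.3, 105.4], [478.7, -51.8]]
[[632.8, -301.7], [708.7, 230.9], [584.1, 215.0]]
[[576.2, -275.4]]
rail dir -7.662177244524144 532.2277145253491
tin [543.95904602   7.94503185] -10.449153474213 [np.float64(111.72116403652718), np.float64(155.57077476694678), np.float64(109.88551552647839), np.float64(154.1496522000433)]
tin scene [547.0023236   15.72185099]
-10.935973546985732
red [[410.18928053 197.60103117]
 [227.43004464  95.23621054]]
[[357.23311072 335.44744599]
 [241.58431988 113.68169446]
 [402.34737295  81.36921059]]
```

Call:
{"fn": "servo_tool", "kwargs": {"rows": [{"dx": 0.0111, "dy": 0.0223, "roll": 0.111}, {"dx": 0.0111, "dy": 0.0223, "roll": 0.111}, {"dx": 0.0111, "dy": 0.0223, "roll": 0.111}, {"dx": 0.0111, "dy": 0.0223, "roll": 0.111}, {"dx": 0.0111, "dy": 0.0223, "roll": 0.111}, {"dx": 0.0111, "dy": 0.0223, "roll": 0.111}, {"dx": 0.0111, "dy": 0.0223, "roll": 0.111}, {"dx": 0.0111, "dy": 0.0223, "roll": 0.111}, {"dx": 0.0111, "dy": 0.0223, "roll": 0.111}, {"dx": 0.0111, "dy": 0.0223, "roll": 0.111}, {"dx": 0.0111, "dy": 0.0223, "roll": 0.111}, {"dx": 0.0111, "dy": 0.0223, "roll": 0.111}], "grip": 1}}

```text
invalid input at $.rows[0]: expected keys dx, dy, dz, roll
```

Call:
{"fn": "servo_tool", "kwargs": {"rows": [{"dx": 0.0111, "dy": 0.0223, "roll": 0.111}, {"dx": 0.0111, "dy": 0.0223, "roll": 0.111}, {"dx": 0.0111, "dy": 0.0223, "roll": 0.111}, {"dx": 0.0111, "dy": 0.0223, "roll": 0.111}, {"dx": 0.0111, "dy": 0.0223, "roll": 0.111}, {"dx": 0.0111, "dy": 0.0223, "roll": 0.111}, {"dx": 0.0111, "dy": 0.0223, "roll": 0.111}, {"dx": 0.0111, "dy": 0.0223, "roll": 0.111}, {"dx": 0.0111, "dy": 0.0223, "roll": 0.111}, {"dx": 0.0111, "dy": 0.0223, "roll": 0.111}, {"dx": 0.0111, "dy": 0.0223, "roll": 0.111}, {"dx": 0.0111, "dy": 0.0223, "roll": 0.111}]}}

```text
invalid input at $.rows[0]: expected keys dx, dy, dz, roll
```

Call:
{"fn": "servo_tool", "kwargs": {"rows": [{"dx": 0.0111, "dy": 0.0223, "dz": 0, "roll": 0.111}, {"dx": 0.0111, "dy": 0.0223, "dz": 0, "roll": 0.111}, {"dx": 0.0111, "dy": 0.0223, "dz": 0, "roll": 0.111}, {"dx": 0.0111, "dy": 0.0223, "dz": 0, "roll": 0.111}, {"dx": 0.0111, "dy": 0.0223, "dz": 0, "roll": 0.111}, {"dx": 0.0111, "dy": 0.0223, "dz": 0, "roll": 0.111}, {"dx": 0.0111, "dy": 0.0223, "dz": 0, "roll": 0.111}, {"dx": 0.0111, "dy": 0.0223, "dz": 0, "roll": 0.111}, {"dx": 0.0111, "dy": 0.0223, "dz": 0, "roll": 0.111}, {"dx": 0.0111, "dy": 0.0223, "dz": 0, "roll": 0.111}, {"dx": 0.0111, "dy": 0.0223, "dz": 0, "roll": 0.111}, {"dx": 0.0111, "dy": 0.0223, "dz": 0, "roll": 0.111}], "grip": 1}}

```text
t: 1.15
tcp_pos: [319.9, -248.7, 231.2]
eef_rot: [[-0.112, 0.994, -0.0], [0.994, 0.112, 0.0], [0.0, -0.0, -1.0]]
contact_force: [-0.7, -0.9, 0.2]
grip_width: 85.6
gripper_force: 0.0
```

Call:
{"fn": "servo_tool", "kwargs": {"rows": [{"dx": 0.0111, "dy": 0.0223, "dz": 0, "roll": 0.111}, {"dx": 0.0111, "dy": 0.0223, "dz": 0, "roll": 0.111}, {"dx": 0.0111, "dy": 0.0223, "dz": 0, "roll": 0.111}, {"dx": 0.0111, "dy": 0.0223, "dz": 0, "roll": 0.111}, {"dx": 0.0111, "dy": 0.0223, "dz": 0, "roll": 0.111}, {"dx": 0.0111, "dy": 0.0223, "dz": 0, "roll": 0.111}, {"dx": 0.0111, "dy": 0.0223, "dz": 0, "roll": 0.111}, {"dx": 0.0111, "dy": 0.0223, "dz": 0, "roll": 0.111}, {"dx": 0.0111, "dy": 0.0223, "dz": 0, "roll": 0.111}, {"dx": 0.0111, "dy": 0.0223, "dz": 0, "roll": 0.111}, {"dx": 0.0111, "dy": 0.0223, "dz": 0, "roll": 0.111}, {"dx": 0.0111, "dy": 0.0223, "dz": 0, "roll": 0.111}]}}

```text
t: 2.15
tcp_pos: [453.1, 19.0, 231.1]
eef_rot: [[-0.992, 0.126, -0.0], [0.126, 0.992, -0.0], [0.0, -0.0, -1.0]]
contact_force: [-0.4, -0.3, -1.4]
grip_width: 85.4
gripper_force: 0.0
```

Call:
{"fn": "servo_tool", "kwargs": {"rows": [{"dx": 0, "dy": 0, "dz": -0.023, "roll": -0.006}, {"dx": 0, "dy": 0, "dz": -0.023, "roll": 0}, {"dx": 0, "dy": 0, "dz": -0.023, "roll": 0}, {"dx": 0, "dy": 0, "dz": -0.023, "roll": 0}, {"dx": 0, "dy": 0, "dz": -0.023, "roll": 0}, {"dx": 0, "dy": 0, "dz": -0.023, "roll": 0}, {"dx": 0, "dy": 0, "dz": -0.023, "roll": 0}, {"dx": 0, "dy": 0, "dz": -0.021, "roll": 0}, {"dx": 0, "dy": 0, "dz": -0.02, "roll": 0}, {"dx": 0, "dy": 0, "dz": -0.012, "roll": 0}, {"dx": 0, "dy": 0, "dz": -0.005, "roll": 0}]}}

```text
t: 3.07
tcp_pos: [451.6, 17.7, 10.4]
eef_rot: [[-0.991, 0.137, -0.003], [0.137, 0.991, -0.0], [0.003, -0.0, -1.0]]
contact_force: [0.3, -0.2, -0.7]
grip_width: 85.7
gripper_force: 0.0
```

Call:
{"fn": "servo_tool", "kwargs": {"rows": [{"dx": 0.003, "dy": -0.0004, "dz": 0, "roll": 0}, {"dx": 0.003, "dy": -0.0004, "dz": 0, "roll": 0}, {"dx": 0.003, "dy": -0.0004, "dz": 0, "roll": 0}, {"dx": 0.003, "dy": -0.0004, "dz": 0, "roll": 0}, {"dx": 0.003, "dy": -0.0004, "dz": 0, "roll": 0}, {"dx": 0.003, "dy": -0.0004, "dz": 0, "roll": 0}, {"dx": 0.003, "dy": -0.0004, "dz": 0, "roll": 0}, {"dx": 0.003, "dy": -0.0004, "dz": 0, "roll": 0}, {"dx": 0.003, "dy": -0.0004, "dz": 0, "roll": 0}, {"dx": 0.003, "dy": -0.0004, "dz": 0, "roll": 0}]}}

```text
t: 3.9
tcp_pos: [481.8, 13.3, 12.2]
eef_rot: [[-0.99, 0.138, -0.003], [0.138, 0.99, -0.001], [0.002, -0.001, -1.0]]
contact_force: [-8.8, -2.9, 5.4]
grip_width: 85.4
gripper_force: 3.9
```

Call:
{"fn": "servo_tool", "kwargs": {"rows": [{"dx": 0.005, "dy": -0.0007, "dz": 0, "roll": 0}, {"dx": 0.005, "dy": -0.0007, "dz": 0, "roll": 0}, {"dx": 0.005, "dy": -0.0007, "dz": 0, "roll": 0}, {"dx": 0.005, "dy": -0.0007, "dz": 0, "roll": 0}, {"dx": 0.005, "dy": -0.0007, "dz": 0, "roll": 0}, {"dx": 0.005, "dy": -0.0007, "dz": 0, "roll": 0}, {"dx": 0.005, "dy": -0.0007, "dz": 0, "roll": 0}, {"dx": 0.005, "dy": -0.0007, "dz": 0, "roll": 0}, {"dx": 0.005, "dy": -0.0007, "dz": 0, "roll": 0}, {"dx": 0.004, "dy": -0.0005, "dz": 0, "roll": 0}, {"dx": 0.003, "dy": -0.0004, "dz": 0, "roll": 0}, {"dx": 0.002, "dy": -0.0003, "dz": 0, "roll": 0}]}}

```text
t: 4.9
tcp_pos: [535.9, 6.4, 12.1]
eef_rot: [[-0.991, 0.137, -0.003], [0.137, 0.991, 0.0], [0.003, -0.0, -1.0]]
contact_force: [-9.4, 1.3, 5.6]
grip_width: 85.6
gripper_force: 4.3
```

Run:
```python
from h import *
im=bot.camera("top"); cv2.imwrite("pics/t1.png",cv2.convertScaleAbs(cv2.resize(im[150:300,215:450],None,fx=3.4,fy=3.4,interpolation=cv2.INTER_CUBIC),alpha=1.3))
```

```text
(no output)
```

View pics/t1.png

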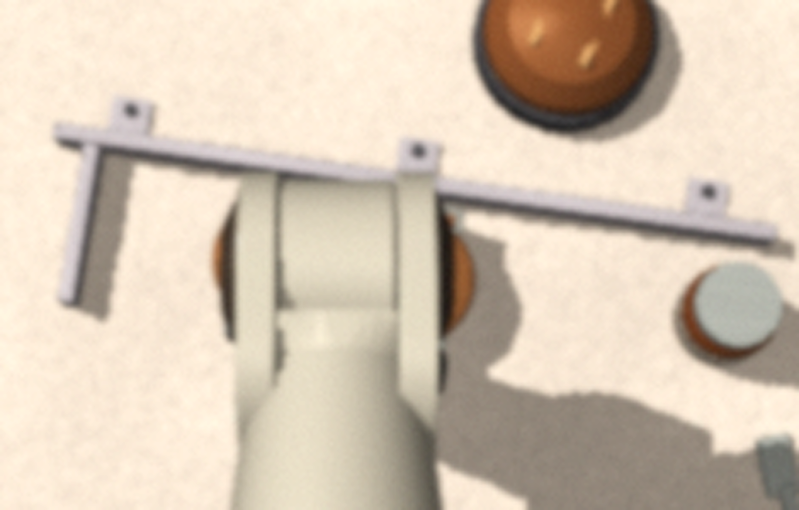

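Call:
{"fn": "servo_tool", "kwargs": {"rows": [{"dx": 0.003, "dy": -0.0004, "dz": 0, "roll": 0}, {"dx": 0.003, "dy": -0.0004, "dz": 0, "roll": 0}, {"dx": 0.002, "dy": -0.0003, "dz": 0, "roll": 0}, {"dx": 0, "dy": 0, "dz": 0, "roll": 0}, {"dx": -0.005, "dy": 0.0007, "dz": 0, "roll": 0}, {"dx": -0.01, "dy": 0.0013, "dz": 0, "roll": 0}, {"dx": -0.015, "dy": 0.002, "dz": 0, "roll": 0}, {"dx": -0.01, "dy": 0.0013, "dz": 0.02, "roll": 0}, {"dx": 0, "dy": 0, "dz": 0.03, "roll": 0}, {"dx": 0, "dy": 0, "dz": 0.03, "roll": 0}, {"dx": 0, "dy": 0, "dz": 0.03, "roll": 0}, {"dx": 0, "dy": 0, "dz": 0.03, "roll": 0}]}}

```text
t: 5.95
tcp_pos: [503.9, 10.5, 153.8]
eef_rot: [[-0.991, 0.137, 0.0], [0.137, 0.991, -0.0], [-0.0, 0.0, -1.0]]
contact_force: [0.3, 0.0, -0.0]
grip_width: 85.7
gripper_force: 0.0
```

Call:
{"fn": "servo_tool", "kwargs": {"rows": [{"dx": 0.0077, "dy": -0.011, "dz": 0, "roll": -0.12}, {"dx": 0.0077, "dy": -0.011, "dz": 0, "roll": -0.12}, {"dx": 0.0077, "dy": -0.011, "dz": 0, "roll": -0.12}, {"dx": 0.0077, "dy": -0.011, "dz": 0, "roll": -0.12}, {"dx": 0.0077, "dy": -0.011, "dz": 0, "roll": -0.12}, {"dx": 0.0077, "dy": -0.011, "dz": 0, "roll": -0.12}, {"dx": 0.0077, "dy": -0.011, "dz": 0, "roll": -0.12}, {"dx": 0.0077, "dy": -0.011, "dz": 0, "roll": -0.12}, {"dx": 0.0077, "dy": -0.011, "dz": 0, "roll": -0.12}, {"dx": 0.0077, "dy": -0.011, "dz": 0, "roll": -0.12}, {"dx": 0.0077, "dy": -0.011, "dz": 0, "roll": -0.12}, {"dx": 0.0077, "dy": -0.011, "dz": 0, "roll": -0.12}], "grip": 0}}

```text
t: 6.95
tcp_pos: [597.0, -121.9, 152.3]
eef_rot: [[0.013, 1.0, -0.0], [1.0, -0.013, -0.0], [-0.0, -0.0, -1.0]]
contact_force: [0.1, -0.0, -0.6]
grip_width: 42.6
gripper_force: 0.0
```

Call:
{"fn": "servo_tool", "kwargs": {"rows": [{"dx": 0, "dy": 0, "dz": 0, "roll": -0.06}, {"dx": 0, "dy": 0, "dz": 0, "roll": -0.064}, {"dx": 0, "dy": 0, "dz": -0.015, "roll": 0}, {"dx": 0, "dy": 0, "dz": -0.02, "roll": 0}, {"dx": 0, "dy": 0, "dz": -0.02, "roll": 0}]}}

```text
t: 7.37
tcp_pos: [597.0, -121.5, 97.1]
eef_rot: [[0.131, 0.991, 0.001], [0.991, -0.131, -0.0], [-0.0, 0.001, -1.0]]
contact_force: [-0.6, -0.4, -0.6]
grip_width: 42.9
gripper_force: 0.0
```

Run:
```python
from h import *
im=bot.camera("scene"); cv2.imwrite("pics/s2.png",cv2.convertScaleAbs(cv2.resize(im[120:350,220:400],None,fx=2.6,fy=2.6,interpolation=cv2.INTER_CUBIC),alpha=1.5))
```

```text
(no output)
```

View pics/s2.png

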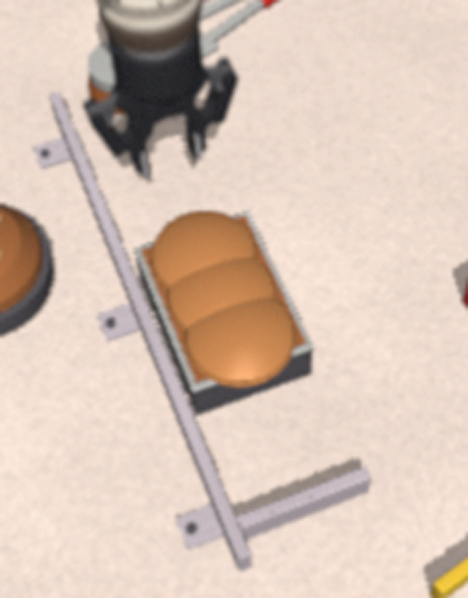

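The tin sits close to and parallel with the rail. Its rim corners in this crop are at (138,248), (195,393), (310,350) and (248,215). The gripper is clear of its right end.

Run:
```python
from h import *
p=np.array([[138,248],[195,393],[310,350],[248,215]])/2.6+[220,120]
w=plane("scene",p,55); e=np.array([.1333,.991]);n=np.array([-.991,.1333])
r=w-[669,-47]; print(np.c_[r@e,r@n].round(1), r.mean(0)@e,r.mean(0)@n)
```

```text
[[-33.1  11.1]
 [128.    8.1]
 [126.9 116.6]
 [-28.7 119.6]] 48.283657644202606 63.85199258450739
```

Call:
{"fn": "servo_tool", "kwargs": {"rows": [{"dx": 0, "dy": 0, "dz": -0.02, "roll": 0}, {"dx": 0, "dy": 0, "dz": -0.02, "roll": 0}, {"dx": 0, "dy": 0, "dz": -0.02, "roll": 0}, {"dx": 0, "dy": 0, "dz": -0.015, "roll": 0}, {"dx": 0, "dy": 0, "dz": -0.01, "roll": 0}]}}

```text
t: 7.83
tcp_pos: [596.1, -121.2, 11.0]
eef_rot: [[0.131, 0.991, -0.002], [0.991, -0.131, 0.0], [0.0, -0.002, -1.0]]
contact_force: [-1.2, -0.0, 0.6]
grip_width: 43.4
gripper_force: 0.0
```

Call:
{"fn": "servo_tool", "kwargs": {"rows": [{"dx": 0.0012, "dy": 0.009, "dz": 0, "roll": 0}, {"dx": 0.0012, "dy": 0.009, "dz": 0, "roll": 0}, {"dx": 0.0008, "dy": 0.006, "dz": 0, "roll": 0}, {"dx": 0.0004, "dy": 0.003, "dz": 0, "roll": 0}, {"dx": 0.0004, "dy": 0.003, "dz": 0, "roll": 0}, {"dx": 0.0004, "dy": 0.003, "dz": 0, "roll": 0}, {"dx": 0.0004, "dy": 0.003, "dz": 0, "roll": 0}, {"dx": 0.0004, "dy": 0.003, "dz": 0, "roll": 0}, {"dx": 0.0004, "dy": 0.003, "dz": 0, "roll": 0}]}}

```text
t: 8.58
tcp_pos: [603.1, -80.4, 12.8]
eef_rot: [[0.132, 0.991, 0.001], [0.991, -0.132, -0.002], [-0.002, 0.001, -1.0]]
contact_force: [-0.3, -6.9, 2.2]
grip_width: 42.7
gripper_force: 3.2
```

Call:
{"fn": "servo_tool", "kwargs": {"rows": [{"dx": 0.0006, "dy": 0.0045, "dz": 0, "roll": 0}, {"dx": 0.0006, "dy": 0.0045, "dz": 0, "roll": 0}, {"dx": 0.0006, "dy": 0.0045, "dz": 0, "roll": 0}, {"dx": 0.0006, "dy": 0.0045, "dz": 0, "roll": 0}, {"dx": 0.0006, "dy": 0.0045, "dz": 0, "roll": 0}, {"dx": 0.0006, "dy": 0.0045, "dz": 0, "roll": 0}, {"dx": 0.0006, "dy": 0.0045, "dz": 0, "roll": 0}, {"dx": 0.0006, "dy": 0.0045, "dz": 0, "roll": 0}, {"dx": 0.0006, "dy": 0.0045, "dz": 0, "roll": 0}, {"dx": 0.0006, "dy": 0.0045, "dz": 0, "roll": 0}, {"dx": 0.0006, "dy": 0.0045, "dz": 0, "roll": 0}, {"dx": 0.0006, "dy": 0.0045, "dz": 0, "roll": 0}]}}

```text
t: 9.58
tcp_pos: [610.2, -26.5, 12.8]
eef_rot: [[0.132, 0.991, 0.001], [0.991, -0.132, -0.002], [-0.002, 0.001, -1.0]]
contact_force: [-0.9, -6.3, 2.0]
grip_width: 42.5
gripper_force: 3.3
```

Call:
{"fn": "servo_tool", "kwargs": {"rows": [{"dx": 0.0006, "dy": 0.0045, "dz": 0, "roll": 0}, {"dx": 0.0006, "dy": 0.0045, "dz": 0, "roll": 0}, {"dx": 0.0006, "dy": 0.0045, "dz": 0, "roll": 0}, {"dx": 0.0006, "dy": 0.0045, "dz": 0, "roll": 0}, {"dx": 0.0006, "dy": 0.0045, "dz": 0, "roll": 0}, {"dx": 0.0006, "dy": 0.0045, "dz": 0, "roll": 0}, {"dx": 0.0005, "dy": 0.004, "dz": 0, "roll": 0}, {"dx": 0.0004, "dy": 0.003, "dz": 0, "roll": 0}, {"dx": 0.0003, "dy": 0.002, "dz": 0, "roll": 0}, {"dx": 0.0003, "dy": 0.002, "dz": 0, "roll": 0}]}}

```text
t: 10.42
tcp_pos: [615.3, 11.4, 12.8]
eef_rot: [[0.132, 0.991, 0.001], [0.991, -0.132, -0.002], [-0.002, 0.001, -1.0]]
contact_force: [-1.0, -7.6, 3.8]
grip_width: 42.7
gripper_force: 3.4
```

Call:
{"fn": "servo_tool", "kwargs": {"rows": [{"dx": 0.0001, "dy": 0.001, "dz": 0, "roll": 0}, {"dx": 0.0001, "dy": 0.001, "dz": 0, "roll": 0}, {"dx": 0.0001, "dy": 0.001, "dz": 0, "roll": 0}, {"dx": 0.0002, "dy": 0.001, "dz": 0, "roll": 0}]}}

```text
t: 10.75
tcp_pos: [615.8, 15.3, 12.8]
eef_rot: [[0.132, 0.991, 0.0], [0.991, -0.132, -0.002], [-0.002, 0.001, -1.0]]
contact_force: [-1.9, -6.5, 2.7]
grip_width: 42.6
gripper_force: 3.4
```

Call:
{"fn": "servo_tool", "kwargs": {"rows": [{"dx": 0.0001, "dy": 0.001, "dz": 0, "roll": 0}, {"dx": 0.0001, "dy": 0.001, "dz": 0, "roll": 0}]}}

```text
t: 10.92
tcp_pos: [616.0, 17.3, 12.8]
eef_rot: [[0.132, 0.991, 0.001], [0.991, -0.132, -0.002], [-0.002, 0.001, -1.0]]
contact_force: [-1.6, -7.3, 3.7]
grip_width: 42.5
gripper_force: 3.4
```

Call:
{"fn": "servo_tool", "kwargs": {"rows": [{"dx": 0.0001, "dy": 0.001, "dz": 0, "roll": 0}, {"dx": 0.0001, "dy": 0.001, "dz": 0, "roll": 0}]}}

```text
t: 11.08
tcp_pos: [616.2, 19.3, 12.8]
eef_rot: [[0.132, 0.991, 0.001], [0.991, -0.132, -0.002], [-0.002, 0.001, -1.0]]
contact_force: [-0.9, -6.7, 3.0]
grip_width: 43.0
gripper_force: 3.4
```

Call:
{"fn": "servo_tool", "kwargs": {"rows": [{"dx": 0.0001, "dy": 0.001, "dz": 0, "roll": 0}, {"dx": 0.0002, "dy": 0.001, "dz": 0, "roll": 0}, {"dx": 0.0001, "dy": 0.001, "dz": 0, "roll": 0}]}}

```text
t: 11.33
tcp_pos: [616.6, 22.3, 12.8]
eef_rot: [[0.132, 0.991, 0.001], [0.991, -0.132, -0.002], [-0.002, 0.001, -1.0]]
contact_force: [-0.6, -7.7, 3.0]
grip_width: 42.9
gripper_force: 3.4
```

Call:
{"fn": "servo_tool", "kwargs": {"rows": [{"dx": 0.0001, "dy": 0.001, "dz": 0, "roll": 0}]}}

```text
t: 11.42
tcp_pos: [616.7, 23.3, 12.8]
eef_rot: [[0.132, 0.991, 0.001], [0.991, -0.132, -0.002], [-0.002, 0.001, -1.0]]
contact_force: [-0.7, -7.2, 3.7]
grip_width: 42.8
gripper_force: 3.4
```

Call:
{"fn": "servo_tool", "kwargs": {"rows": [{"dx": 0.0001, "dy": 0.001, "dz": 0, "roll": 0}]}}

```text
t: 11.5
tcp_pos: [616.8, 24.3, 12.8]
eef_rot: [[0.132, 0.991, 0.001], [0.991, -0.132, -0.002], [-0.002, 0.001, -1.0]]
contact_force: [-0.9, -7.4, 2.9]
grip_width: 42.7
gripper_force: 3.4
```

Call:
{"fn": "servo_tool", "kwargs": {"rows": [{"dx": 0.0001, "dy": 0.001, "dz": 0, "roll": 0}]}}

```text
t: 11.58
tcp_pos: [616.9, 25.3, 12.8]
eef_rot: [[0.132, 0.991, 0.001], [0.991, -0.132, -0.002], [-0.002, 0.001, -1.0]]
contact_force: [-0.0, -7.3, 3.7]
grip_width: 42.2
gripper_force: 3.4
```

Call:
{"fn": "servo_tool", "kwargs": {"rows": [{"dx": 0.0001, "dy": 0.001, "dz": 0, "roll": 0}]}}

```text
t: 11.67
tcp_pos: [617.1, 26.3, 12.8]
eef_rot: [[0.132, 0.991, 0.001], [0.991, -0.132, -0.002], [-0.002, 0.001, -1.0]]
contact_force: [-0.5, -6.8, 2.9]
grip_width: 42.5
gripper_force: 3.8
```

Call:
{"fn": "servo_tool", "kwargs": {"rows": [{"dx": 0.0001, "dy": 0.001, "dz": 0, "roll": 0}]}}

```text
t: 11.75
tcp_pos: [617.0, 26.3, 12.8]
eef_rot: [[0.132, 0.991, 0.0], [0.991, -0.132, -0.004], [-0.004, 0.001, -1.0]]
contact_force: [-1.3, -16.9, 4.2]
grip_width: 42.9
gripper_force: 8.6
```

Run:
```python
from h import *
im=bot.camera("scene"); cv2.imwrite("pics/s3.png",cv2.convertScaleAbs(cv2.resize(im[190:350,230:390],None,fx=3.5,fy=3.5,interpolation=cv2.INTER_CUBIC),alpha=1.5))
```

```text
(no output)
```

View pics/s3.png

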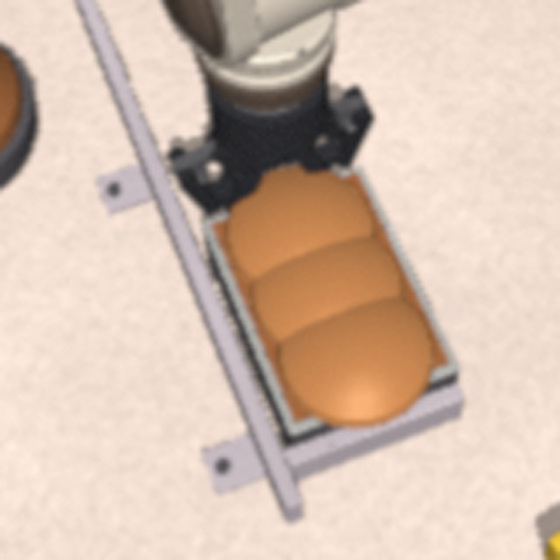

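The tin is against the stop, since the force jumped to 17 N, with a few mm still to close along the rail. Now the final side push.

Call:
{"fn": "servo_tool", "kwargs": {"rows": [{"dx": -0.0004, "dy": -0.003, "dz": 0, "roll": 0}, {"dx": -0.0011, "dy": -0.008, "dz": 0, "roll": 0}, {"dx": -0.0015, "dy": -0.01, "dz": 0, "roll": 0}, {"dx": 0, "dy": 0, "dz": 0.02, "roll": 0}, {"dx": 0, "dy": 0, "dz": 0.03, "roll": 0}, {"dx": 0, "dy": 0, "dz": 0.03, "roll": 0}, {"dx": 0, "dy": 0, "dz": 0.03, "roll": 0}, {"dx": 0, "dy": 0, "dz": 0.02, "roll": 0}]}}

```text
t: 12.47
tcp_pos: [614.3, 6.8, 145.5]
eef_rot: [[0.131, 0.991, 0.003], [0.991, -0.131, 0.0], [0.001, 0.003, -1.0]]
contact_force: [0.7, -0.2, -0.0]
grip_width: 42.7
gripper_force: 0.0
```

Call:
{"fn": "servo_tool", "kwargs": {"rows": [{"dx": -0.0062, "dy": 0.01, "dz": 0, "roll": 0.121}, {"dx": -0.0062, "dy": 0.01, "dz": 0, "roll": 0.121}, {"dx": -0.0062, "dy": 0.01, "dz": 0, "roll": 0.121}, {"dx": -0.0062, "dy": 0.01, "dz": 0, "roll": 0.121}, {"dx": -0.0062, "dy": 0.01, "dz": 0, "roll": 0.121}, {"dx": -0.0062, "dy": 0.01, "dz": 0, "roll": 0.121}, {"dx": -0.0062, "dy": 0.01, "dz": 0, "roll": 0.121}, {"dx": -0.0062, "dy": 0.01, "dz": 0, "roll": 0.121}, {"dx": -0.0062, "dy": 0.01, "dz": 0, "roll": 0.121}, {"dx": -0.0062, "dy": 0.01, "dz": 0, "roll": 0.121}, {"dx": -0.0062, "dy": 0.01, "dz": 0, "roll": 0.121}, {"dx": -0.0062, "dy": 0.01, "dz": 0, "roll": 0.121}], "grip": 1}}

```text
t: 13.47
tcp_pos: [539.1, 127.3, 142.2]
eef_rot: [[-0.97, 0.242, -0.0], [0.242, 0.97, 0.0], [0.0, 0.0, -1.0]]
contact_force: [-0.1, 0.4, -0.4]
grip_width: 85.1
gripper_force: 0.0
```

Call:
{"fn": "servo_tool", "kwargs": {"rows": [{"dx": 0, "dy": 0, "dz": 0, "roll": 0.06}, {"dx": 0, "dy": 0, "dz": 0, "roll": 0.059}, {"dx": 0, "dy": 0, "dz": -0.01, "roll": 0}]}}

```text
t: 13.72
tcp_pos: [540.2, 127.3, 133.8]
eef_rot: [[-0.992, 0.128, 0.003], [0.128, 0.992, 0.001], [-0.003, 0.001, -1.0]]
contact_force: [0.9, 0.0, 0.6]
grip_width: 85.2
gripper_force: 0.0
```

Call:
{"fn": "servo_tool", "kwargs": {"rows": [{"dx": 0, "dy": 0, "dz": -0.02, "roll": -0.004}, {"dx": 0, "dy": 0, "dz": -0.022, "roll": 0}, {"dx": 0, "dy": 0, "dz": -0.022, "roll": 0}, {"dx": 0, "dy": 0, "dz": -0.022, "roll": 0}, {"dx": 0, "dy": 0, "dz": -0.02, "roll": 0}, {"dx": 0, "dy": 0, "dz": -0.01, "roll": 0}, {"dx": 0, "dy": 0, "dz": -0.004, "roll": 0}, {"dx": 0.003, "dy": -0.0004, "dz": 0, "roll": 0}, {"dx": 0.003, "dy": -0.0004, "dz": 0, "roll": 0}, {"dx": 0.003, "dy": -0.0004, "dz": 0, "roll": 0}, {"dx": 0.002, "dy": -0.0003, "dz": 0, "roll": 0}, {"dx": 0.002, "dy": -0.0003, "dz": 0, "roll": 0}]}}

```text
t: 14.72
tcp_pos: [553.4, 125.7, 13.2]
eef_rot: [[-0.991, 0.135, 0.001], [0.135, 0.991, 0.0], [-0.001, 0.001, -1.0]]
contact_force: [-0.6, -0.7, 1.2]
grip_width: 85.4
gripper_force: 0.0
```

Call:
{"fn": "servo_tool", "kwargs": {"rows": [{"dx": 0.0015, "dy": -0.0002, "dz": 0, "roll": 0}, {"dx": 0.0015, "dy": -0.0002, "dz": 0, "roll": 0}, {"dx": 0.001, "dy": -0.0001, "dz": 0, "roll": 0}, {"dx": 0.001, "dy": -0.0001, "dz": 0, "roll": 0}]}}

```text
t: 15.05
tcp_pos: [557.6, 125.1, 12.3]
eef_rot: [[-0.991, 0.134, -0.0], [0.134, 0.991, 0.0], [0.0, 0.0, -1.0]]
contact_force: [1.3, 0.2, 0.3]
grip_width: 85.5
gripper_force: 0.0
```

Call:
{"fn": "servo_tool", "kwargs": {"rows": [{"dx": 0.001, "dy": -0.0001, "dz": 0, "roll": 0}, {"dx": 0.001, "dy": -0.0001, "dz": 0, "roll": 0}]}}

```text
t: 15.22
tcp_pos: [559.6, 124.9, 12.3]
eef_rot: [[-0.991, 0.134, -0.0], [0.134, 0.991, -0.0], [0.0, -0.0, -1.0]]
contact_force: [0.3, -0.2, -0.4]
grip_width: 85.3
gripper_force: 0.0
```

Call:
{"fn": "servo_tool", "kwargs": {"rows": [{"dx": 0.001, "dy": -0.0001, "dz": 0, "roll": 0}, {"dx": 0.001, "dy": -0.0002, "dz": 0, "roll": 0}]}}

```text
t: 15.38
tcp_pos: [559.9, 124.8, 12.2]
eef_rot: [[-0.991, 0.133, -0.003], [0.133, 0.991, 0.001], [0.003, 0.0, -1.0]]
contact_force: [-9.8, 1.1, 6.0]
grip_width: 85.3
gripper_force: 5.0
```

Call:
{"fn": "servo_tool", "kwargs": {"rows": [{"dx": 0.001, "dy": -0.0001, "dz": 0, "roll": 0}, {"dx": 0.001, "dy": -0.0001, "dz": 0, "roll": 0}]}}

```text
t: 15.55
tcp_pos: [562.2, 124.5, 12.3]
eef_rot: [[-0.991, 0.134, -0.003], [0.134, 0.991, 0.0], [0.003, -0.0, -1.0]]
contact_force: [-8.4, 0.4, 5.6]
grip_width: 85.2
gripper_force: 4.0
```

Call:
{"fn": "servo_tool", "kwargs": {"rows": [{"dx": 0.001, "dy": -0.0001, "dz": 0, "roll": 0}]}}

```text
t: 15.63
tcp_pos: [563.2, 124.4, 12.2]
eef_rot: [[-0.991, 0.134, -0.003], [0.134, 0.991, 0.0], [0.003, -0.0, -1.0]]
contact_force: [-9.1, 1.1, 5.3]
grip_width: 85.7
gripper_force: 4.2
```

Call:
{"fn": "servo_tool", "kwargs": {"rows": [{"dx": 0.001, "dy": -0.0001, "dz": 0, "roll": 0}]}}

```text
t: 15.72
tcp_pos: [564.2, 124.3, 12.2]
eef_rot: [[-0.991, 0.134, -0.003], [0.134, 0.991, 0.0], [0.003, -0.0, -1.0]]
contact_force: [-7.9, -0.1, 4.5]
grip_width: 85.4
gripper_force: 4.2
```

Contact made and the tin is sliding at about 9 N. I'll continue until the force jumps at the rail.

Call:
{"fn": "servo_tool", "kwargs": {"rows": [{"dx": 0.001, "dy": -0.0001, "dz": 0, "roll": 0}]}}

```text
t: 15.8
tcp_pos: [565.1, 124.1, 12.2]
eef_rot: [[-0.991, 0.134, -0.003], [0.134, 0.991, 0.0], [0.003, -0.0, -1.0]]
contact_force: [-8.8, -0.8, 5.3]
grip_width: 85.3
gripper_force: 4.3
```

Call:
{"fn": "servo_tool", "kwargs": {"rows": [{"dx": 0.001, "dy": -0.0001, "dz": 0, "roll": 0}]}}

```text
t: 15.88
tcp_pos: [565.3, 124.1, 12.2]
eef_rot: [[-0.991, 0.134, -0.004], [0.134, 0.991, 0.0], [0.004, -0.0, -1.0]]
contact_force: [-16.6, 0.6, 11.6]
grip_width: 85.6
gripper_force: 8.9
```

Call:
{"fn": "servo_tool", "kwargs": {"rows": [{"dx": 0.001, "dy": -0.0002, "dz": 0, "roll": 0}]}}

```text
t: 15.97
tcp_pos: [565.3, 124.0, 12.2]
eef_rot: [[-0.991, 0.134, -0.006], [0.134, 0.991, 0.001], [0.006, -0.0, -1.0]]
contact_force: [-23.6, 1.6, 14.3]
grip_width: 85.3
gripper_force: 11.9
```

It's firmly against the rail. Backing off and retreating before I check.

Call:
{"fn": "servo_tool", "kwargs": {"rows": [{"dx": -0.002, "dy": 0.0003, "dz": 0, "roll": 0}, {"dx": -0.004, "dy": 0.0005, "dz": 0, "roll": 0}, {"dx": -0.01, "dy": 0.0013, "dz": 0, "roll": 0}, {"dx": -0.015, "dy": 0.002, "dz": 0, "roll": 0}, {"dx": 0, "dy": 0, "dz": 0.03, "roll": 0}, {"dx": 0, "dy": 0, "dz": 0.03, "roll": 0}, {"dx": 0, "dy": 0, "dz": 0.03, "roll": 0}, {"dx": 0, "dy": 0, "dz": 0.03, "roll": 0}, {"dx": 0, "dy": 0, "dz": 0.02, "roll": 0}]}}

```text
t: 16.72
tcp_pos: [537.5, 128.1, 155.5]
eef_rot: [[-0.991, 0.134, 0.003], [0.134, 0.991, 0.001], [-0.003, 0.001, -1.0]]
contact_force: [0.2, 0.1, 0.6]
grip_width: 85.6
gripper_force: 0.0
```

Call:
{"fn": "servo_tool", "kwargs": {"rows": [{"dx": 0.005, "dy": -0.014, "dz": 0, "roll": -0.121}, {"dx": 0.005, "dy": -0.014, "dz": 0, "roll": -0.121}, {"dx": 0.005, "dy": -0.014, "dz": 0, "roll": -0.121}, {"dx": 0.005, "dy": -0.014, "dz": 0, "roll": -0.121}, {"dx": 0.005, "dy": -0.014, "dz": 0, "roll": -0.121}, {"dx": 0.005, "dy": -0.014, "dz": 0, "roll": -0.121}, {"dx": 0.005, "dy": -0.014, "dz": 0, "roll": -0.121}, {"dx": 0.005, "dy": -0.014, "dz": 0, "roll": -0.121}, {"dx": 0.005, "dy": -0.014, "dz": 0, "roll": -0.121}, {"dx": 0.005, "dy": -0.014, "dz": 0, "roll": -0.121}, {"dx": 0.005, "dy": -0.014, "dz": 0, "roll": -0.121}, {"dx": 0.005, "dy": -0.014, "dz": 0, "roll": -0.121}], "grip": 0}}

```text
t: 17.72
tcp_pos: [597.2, -40.6, 152.3]
eef_rot: [[0.022, 1.0, 0.0], [1.0, -0.022, -0.0], [-0.0, 0.0, -1.0]]
contact_force: [0.7, 0.9, 0.0]
grip_width: 43.0
gripper_force: 0.0
```

Run:
```python
from h import *
im=bot.camera("scene"); cv2.imwrite("pics/s4.png",cv2.convertScaleAbs(cv2.resize(im[200:345,240:380],None,fx=4,fy=4,interpolation=cv2.INTER_CUBIC),alpha=1.5))
```

```text
(no output)
```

View pics/s4.png

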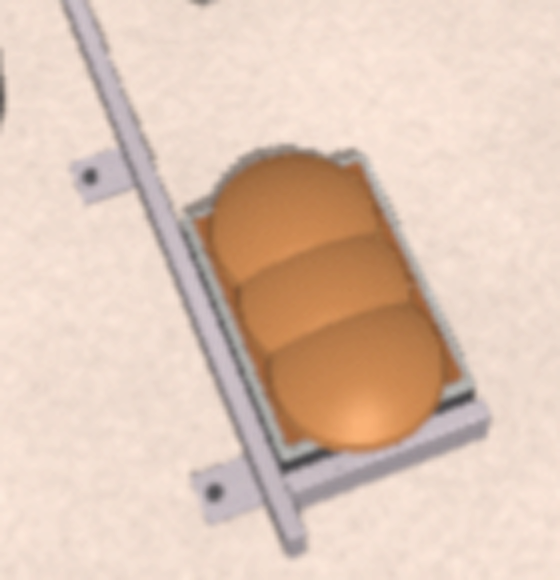

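The tin looks flush on both faces. One last light touch on the end will confirm the stop contact.

Call:
{"fn": "servo_tool", "kwargs": {"rows": [{"dx": 0.006, "dy": 0.01, "dz": 0, "roll": -0.056}, {"dx": 0.007, "dy": 0.012, "dz": 0, "roll": -0.056}, {"dx": 0.006, "dy": 0.012, "dz": -0.015, "roll": 0}, {"dx": 0, "dy": 0, "dz": -0.022, "roll": 0}, {"dx": 0, "dy": 0, "dz": -0.022, "roll": 0}, {"dx": 0, "dy": 0, "dz": -0.022, "roll": 0}, {"dx": 0, "dy": 0, "dz": -0.022, "roll": 0}, {"dx": 0, "dy": 0, "dz": -0.02, "roll": 0}, {"dx": 0, "dy": 0, "dz": -0.012, "roll": 0}, {"dx": 0, "dy": 0, "dz": -0.004, "roll": 0}]}}

```text
t: 18.6
tcp_pos: [615.0, -5.9, 11.1]
eef_rot: [[0.127, 0.992, -0.003], [0.992, -0.127, 0.0], [-0.0, -0.003, -1.0]]
contact_force: [-0.9, -0.0, -0.6]
grip_width: 42.5
gripper_force: 0.0
```

Call:
{"fn": "servo_tool", "kwargs": {"rows": [{"dx": 0.0007, "dy": 0.005, "dz": 0, "roll": 0}, {"dx": 0.0007, "dy": 0.005, "dz": 0, "roll": 0}, {"dx": 0.0007, "dy": 0.005, "dz": 0, "roll": 0}, {"dx": 0.0005, "dy": 0.004, "dz": 0, "roll": 0}, {"dx": 0.0005, "dy": 0.004, "dz": 0, "roll": 0}, {"dx": 0.0003, "dy": 0.002, "dz": 0, "roll": 0}]}}

```text
t: 19.1
tcp_pos: [620.3, 19.7, 13.9]
eef_rot: [[0.127, 0.992, 0.001], [0.992, -0.127, 0.0], [0.0, 0.001, -1.0]]
contact_force: [-0.5, -0.0, 0.5]
grip_width: 42.9
gripper_force: 0.0
```

Call:
{"fn": "servo_tool", "kwargs": {"rows": [{"dx": 0.0003, "dy": 0.002, "dz": 0, "roll": -0.006}, {"dx": 0.0002, "dy": 0.0015, "dz": 0, "roll": 0}, {"dx": 0.0001, "dy": 0.001, "dz": 0, "roll": 0}, {"dx": 0.0001, "dy": 0.001, "dz": 0, "roll": 0}]}}

```text
t: 19.43
tcp_pos: [620.6, 24.4, 13.2]
eef_rot: [[0.134, 0.991, -0.0], [0.991, -0.134, -0.0], [-0.0, -0.0, -1.0]]
contact_force: [-1.1, -0.4, -1.0]
grip_width: 42.6
gripper_force: 0.0
```

Call:
{"fn": "servo_tool", "kwargs": {"rows": [{"dx": 0.0001, "dy": 0.001, "dz": 0, "roll": 0}]}}

```text
t: 19.52
tcp_pos: [620.7, 25.3, 13.2]
eef_rot: [[0.134, 0.991, -0.0], [0.991, -0.134, -0.0], [-0.0, -0.0, -1.0]]
contact_force: [0.3, 0.1, -0.5]
grip_width: 43.0
gripper_force: 0.0
```

Call:
{"fn": "servo_tool", "kwargs": {"rows": [{"dx": 0.0001, "dy": 0.001, "dz": 0, "roll": 0}]}}

```text
t: 19.6
tcp_pos: [620.7, 25.7, 13.3]
eef_rot: [[0.134, 0.991, -0.0], [0.991, -0.134, -0.001], [-0.001, -0.0, -1.0]]
contact_force: [-1.3, -8.5, 0.5]
grip_width: 43.0
gripper_force: 4.1
```

Call:
{"fn": "servo_tool", "kwargs": {"rows": [{"dx": 0.0001, "dy": 0.001, "dz": 0, "roll": 0}]}}

```text
t: 19.68
tcp_pos: [620.7, 25.7, 13.3]
eef_rot: [[0.135, 0.991, -0.0], [0.991, -0.135, -0.003], [-0.003, 0.0, -1.0]]
contact_force: [-1.2, -13.9, 1.3]
grip_width: 42.4
gripper_force: 6.9
```

Call:
{"fn": "servo_tool", "kwargs": {"rows": [{"dx": 0.0001, "dy": 0.001, "dz": 0, "roll": 0}]}}

```text
t: 19.77
tcp_pos: [620.8, 25.8, 13.3]
eef_rot: [[0.135, 0.991, -0.001], [0.991, -0.135, -0.005], [-0.005, 0.0, -1.0]]
contact_force: [-0.3, -19.3, 1.8]
grip_width: 42.9
gripper_force: 9.5
```

Call:
{"fn": "servo_tool", "kwargs": {"rows": [{"dx": -0.0003, "dy": -0.002, "dz": 0, "roll": 0}, {"dx": -0.0004, "dy": -0.003, "dz": 0, "roll": 0}, {"dx": -0.0011, "dy": -0.008, "dz": 0, "roll": 0}, {"dx": -0.0016, "dy": -0.012, "dz": 0, "roll": 0}, {"dx": -0.0013, "dy": -0.01, "dz": 0.01, "roll": 0}, {"dx": 0, "dy": 0, "dz": 0.03, "roll": 0}, {"dx": 0, "dy": 0, "dz": 0.03, "roll": 0}, {"dx": 0, "dy": 0, "dz": 0.03, "roll": 0}, {"dx": 0, "dy": 0, "dz": 0.03, "roll": 0}, {"dx": -0.02, "dy": -0.02, "dz": 0.02, "roll": 0}, {"dx": -0.03, "dy": -0.02, "dz": 0, "roll": 0}, {"dx": -0.03, "dy": -0.02, "dz": 0, "roll": 0}]}}

```text
t: 20.77
tcp_pos: [536.1, -67.9, 165.4]
eef_rot: [[0.133, 0.991, 0.003], [0.991, -0.133, -0.0], [-0.0, 0.003, -1.0]]
contact_force: [0.4, -1.0, -0.2]
grip_width: 42.6
gripper_force: 0.0
```

Call:
{"fn": "servo_tool", "kwargs": {"rows": [{"dx": -0.03, "dy": -0.02, "dz": 0, "roll": 0}, {"dx": -0.03, "dy": -0.02, "dz": 0, "roll": 0}, {"dx": -0.03, "dy": -0.02, "dz": 0, "roll": 0}, {"dx": -0.02, "dy": -0.02, "dz": 0, "roll": 0}, {"dx": -0.01, "dy": -0.01, "dz": 0, "roll": 0}, {"dx": 0, "dy": 0, "dz": 0, "roll": 0}, {"dx": 0, "dy": 0, "dz": 0, "roll": 0}]}}

```text
t: 21.35
tcp_pos: [416.0, -157.5, 164.2]
eef_rot: [[0.136, 0.991, 0.002], [0.991, -0.136, -0.0], [-0.0, 0.002, -1.0]]
contact_force: [0.4, -0.2, 0.0]
grip_width: 43.0
gripper_force: 0.0
```

Run:
```python
from h import *
im=bot.camera("top"); cv2.imwrite("pics/t5.png",cv2.convertScaleAbs(cv2.resize(im[100:380,150:490],None,fx=2.1,fy=2.1,interpolation=cv2.INTER_CUBIC),alpha=1.3))
```

```text
(no output)
```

View pics/t5.png

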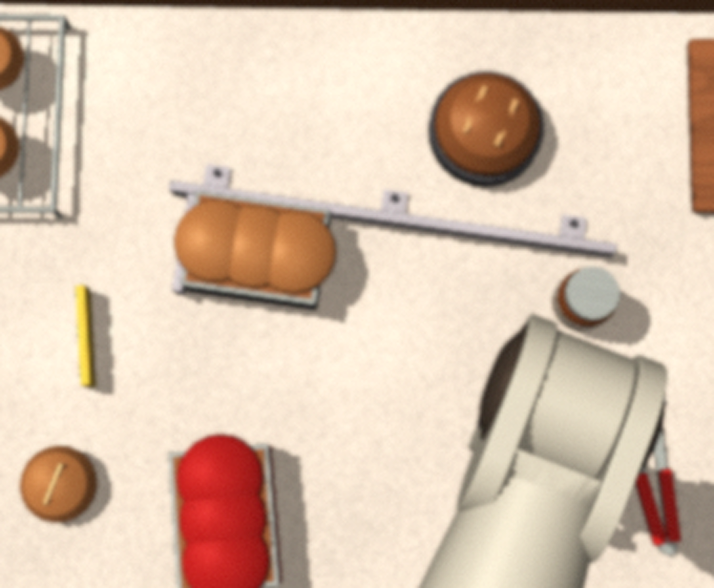

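The tin sits in the corner, around (255,248) in the crop, flush with the rail and the stop. Everything else is undisturbed and the hand is clear.

```bash
python3 -c "
from bench import bot
print(bot.hand_in())"
```

```text
the job is handed in; nothing more can be done
None
```

The loaf tin is in the corner, one long side against the rail and one short end against the aluminium stop, with the hand clear; I handed the job in at about 21 s (no verdict was returned).

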